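# Shift the pipe turner into third

## Task

The pipe turner on the glassblowers' bench has been left in second gear: its lever leans back and to the left, in the near left slot of the H-shaped gate (seen from the robot's side of the machine, where the oil sight glass is). Change up to third by pushing the lever with the fingertips: forward out of second to the neutral cross-channel, across to the right, then forward fully home into third, the far right slot. Only push it, never pinch its knob or stem; take the hand away at the end and leave the tools and glassware on the bench as they stand.

Things in the scene. Friction and masses are not known exactly. Their poses are not given: they have to be found in the camera images.
- turner: Pipe turner, fixed to the bench: dark steel bed 200 x 820 mm; in its middle a grey gearbox (206 x 196 mm, 152 mm high) with the gear lever on top; left (+y) a motor reaching 340 mm, its terminal box 170 mm high; right a chuck and blowpipe reaching 725 mm, under 135 mm high. Origin: on the bench under the lever's pivot. x forward (away from the robot's side), y left, z up; turned by up to 0.4 rad.
- gate_centre (a point): Centre of the H, on the upper face of the 6 mm steel gate plate (130 x 116 mm) on the gearbox, 175 mm above the bench; axes as the machine's. The H: two slots along x, 16 mm wide, 59 mm long, centre lines at y = +18 and -18 mm, joined by a cross-channel along y at x = -8 to 8 mm. The steel lands between the slots stop the stem elsewhere. Nothing but the lever rises above the plate.
- third_slot (a point): Where the stem's centre line crosses the gate plate's upper face when the lever is home in third, the far right slot: 24 mm forward and 18 mm right of the gate centre. (Far left is first, near left second, near right fourth.)
- lever_knob (a point): Centre of the lever's knob: black pear-shaped ball 46 mm across, top 23 mm above this point, on a 13 mm round steel stem, nothing beside it. The lever tilts about a pivot on the machine's z axis, 95 mm above the bench; this point is 180 mm up the lever from the pivot (275 mm above the bench when upright) and swings about 50 mm forward or back, 40 mm left or right. z along the stem.
- lever_shift (a joint): Tilt of the lever forward (+) or back (-), rad. It is free to cross in the cross-channel within about 0.03 of 0; fully home it reads about 0.30 at the far slot ends (third, first), -0.30 at the near ones. At the start between -0.285 and -0.16 (in second). Friction, no spring: it takes about 3.5 N at the knob and stays where it is left.
- lever_cross (a joint): Tilt of the lever to the right (+) or left (-), rad: about 0.19 to 0.27 in the right-hand slot, -0.19 to -0.27 in the left-hand slot, where it starts. Friction, no spring: it takes about 2.5 N at the knob and stays where it is left.
- knob_near: The near side of the knob and stem (fixed part of the lever, moves with it; origin at the lever's pivot). Serves only to tell a push (one side pressed) from a pinch (near and far sides pressed together).
- knob_far: The far side of the knob and stem (fixed part of the lever, moves with it; origin at the lever's pivot). Serves only to tell a push (one side pressed) from a pinch (near and far sides pressed together).
- knob_left: The left side of the knob and stem (fixed part of the lever, moves with it; origin at the lever's pivot). Serves only to tell a push (one side pressed) from a pinch (left and right sides pressed together).
- knob_right: The right side of the knob and stem (fixed part of the lever, moves with it; origin at the lever's pivot). Serves only to tell a push (one side pressed) from a pinch (left and right sides pressed together).
- block_mould: Loose dark wooden block mould, a cup of 104 mm diameter and 55 mm height with a handle reaching 220 mm to its -x; on the bench on the robot's side. Origin: centre of its underside. Leave alone.
- tumbler: Loose green glass tumbler, 74 mm diameter, 100 mm high, standing on the bench beyond the machine. Origin: centre of its underside. Leave alone.
- jacks: Loose steel glassblower's jacks (big tongs) lying on the bench on the robot's side, 280 mm long, 70 mm wide, 16 mm high. Origin: on the bench near the middle of their length. Leave alone.
- wax_tin: Loose steel tin, 72 mm diameter, 50 mm high, on the bench beyond the machine. Origin: centre of its underside. Leave alone.

How it is judged:
By the outcome, as a careful person would: the job done as asked, in the order asked, and still so for the second after the job is handed in, with the robot touching nothing.
It also fails if it takes over 56 s, if anything falls off the work surface, if the arm or the gripper's body presses on something with over 40 N, if the wrist force passes 120 N, or if a joint passes its speed limit or range.

## Robot

A 6-joint arm with a two-finger parallel gripper is mounted at the origin on the work surface. World frame = base frame: x ahead of the robot, y to its left, z up, the work surface at z = 0. Lengths are in m, angles in rad, forces in N, time in s.
With the tool pointing down it reaches from about 0.275 to 0.85 m from the base axis. Payload 5.2 kg.
Tool frame: the origin (TCP) lies midway between the tips of the shut fingers; the grasp point (between the pads) lies 19 mm behind it; x points along the fingers, z is the direction in which the jaws open and shut, and the axes are right-handed (so a half turn about x gives the same grasp; the last joint's range is limited). The gripper opens to 85 mm and grips with 20 to 120 N. Pads are 22 mm wide; open, the fingers measure 114 mm over their backs; the gripper's body (76 mm by 85 mm) begins 54 mm behind the grasp point. The pads swing forward as they close: fully open they stand 13 mm farther back than shut.
Start: joints at [1.036, 0.259, 1.535, -0, 1.348, -0.203], TCP at [0.179, 0.52, 0.231] pointing down, gripper open.
Joint ranges: [-3.14, 3.14], [-0.91, 2.08], [0.19, 2.58], [-1.22, 4.36], [0.22, 2.71], [-3.12, 3.12]. Speed limits (rad/s): [2.57, 2.57, 3.14, 3.14, 3.14, 3.14].

## Interface

Orientations are given as a unit quaternion [w, x, y, z].
In Python, from bench import * gives the robot as it stands.
- The arm moves only by the shell command python3 -m handwheel 'ROWS' [FORCE]. ROWS is JSON, one flat list of numbers, 5 for each row, row after row: the gripper command: -1 is fully open, 1 is shut, values between are in proportion, then the shift along the tool's x, y, z in units of 60 mm (1.0 is 60 mm), then the turn about the tool's x in units of 5 degrees (1.0 is 5 degrees). A call has 1 to 10 rows; each row shifts and turns the pose as measured when the row begins, along the tool's axes as they then stand; what a row does not reach is not made up. A row lasts 1/8 s, in which the tool goes at most 62.5 mm and 10.7 degrees, less where a joint would pass 70% of its speed; a pose out of reach is approached as far as the arm can. A call is refused whole if a number of a shift passes 1 or a number of a turn 1, either way. A call with a gripper value outside its range is refused whole. The fingers move at their own pace and stop on an object; FORCE is the grip in N (left out, the last holds). Time passes only in rows, so rows that do not move let the fingers close. It gives the time, the measured TCP pose, the force and the opening at its end, in the units of the state.
- state(): the state, without advancing time (a new reading comes with each control period).
- grab_frame(name): name is "scene" or "top"; returns (picture, depth): 400x640x3 uint8, red, green, blue; 400x640 float32, m along the optical axis (not along the pixel's ray), 0 where there is no reading.
- calibration(name): a dict with "fx", "fy", "cx", "cy" (pixels), "extrinsics" (4x4, takes a point from world to camera coordinates). Camera axes: x right, y up, looking along -z (the intrinsics and any distortion apply to the point x, -y, -z); pixel columns grow to the right and rows downward; lengths in m; the calibration is good to about 2 mm. A picture is of the moment at which its call begins. calibration takes no time and is no camera call.
- job_done(): hands the job in, once; it reports no verdict.
The state is a dict: "clock": time; "joint_pos": joint angles; "joint_velocities": joint speeds; "effort": joint torques, N m; "eef_pos": TCP position; "tool_rot": TCP orientation; "force": force on the tool from outside, world axes, zero at the start; "wrist_torque": the same for the moment, N m; "gripper_width": finger opening in m.
Only numpy, scipy, OpenCV 4.12 (cv2) and the standard library are available. Lean on these libraries where they do the work, as an engineer would, in place of code of your own. Each camera call takes 0.05 s, during which the arm holds its last target. There are 200 camera calls.

## Working session

There is one attempt and no reset: what is moved stays moved. The work goes in short steps, Python scripts to look and compute and a shell command to move; the robot and the scene stay as the last step left them, time stands still between calls to the robot, and variables do not carry over. Pictures are saved under pics/ and viewed, about 8 in all and at most 12, crops included, and the job is handed in when it is done.

```bash
mkdir -p pics
cat > h.py <<'E'
from bench import *
import numpy as np, cv2
def world(name,d):
    c=calibration(name); v,u=np.indices(d.shape)
    p=np.stack([(u-c['cx'])/c['fx']*d,-(v-c['cy'])/c['fy']*d,-d,np.ones_like(d)],-1)
    return (p@np.linalg.inv(c['extrinsics']).T)[...,:3]
E
python3 - <<'E'
from h import *
s=state(); print({k:np.round(v,3) for k,v in s.items()})
for n in('scene','top'):
    p,d=grab_frame(n); cv2.imwrite(f'pics/{n}0.png',p[...,::-1]); np.save(n+'0.npy',d)
    c=calibration(n); print(n,{k:np.round(v,3) for k,v in c.items()})
E
```

```text
{'clock': np.float64(0.0), 'joint_pos': array([ 1.036,  0.259,  1.536,  0.   ,  1.348, -0.203]), 'joint_velocities': array([-0.   , -0.   ,  0.   , -0.001, -0.   ,  0.001]), 'effort': array([ 2.0000e-03, -4.4603e+01, -2.9057e+01, -0.0000e+00,  1.2000e-02,
        0.0000e+00]), 'eef_pos': array([0.179, 0.52 , 0.23 ]), 'tool_rot': array([ 0.575, -0.411,  0.576,  0.41 ]), 'force': array([0.146, 0.478, 0.601]), 'wrist_torque': array([-0.026, -0.008, -0.039]), 'gripper_width': np.float64(0.085)}
scene {'fx': np.float64(399.908), 'fy': np.float64(399.908), 'cx': np.float64(317.163), 'cy': np.float64(196.731), 'extrinsics': array([[ 0.36 ,  0.933,  0.004, -0.176],
       [-0.725,  0.277,  0.631,  0.258],
       [ 0.588, -0.23 ,  0.776, -1.42 ],
       [ 0.   ,  0.   ,  0.   ,  1.   ]])}
top {'fx': np.float64(410.456), 'fy': np.float64(410.456), 'cx': np.float64(321.566), 'cy': np.float64(202.671), 'extrinsics': array([[ 0.018, -0.999,  0.03 , -0.052],
       [ 0.995,  0.021,  0.094, -0.539],
       [-0.095,  0.028,  0.995, -1.33 ],
       [ 0.   ,  0.   ,  0.   ,  1.   ]])}
```

View pics/scene0.png

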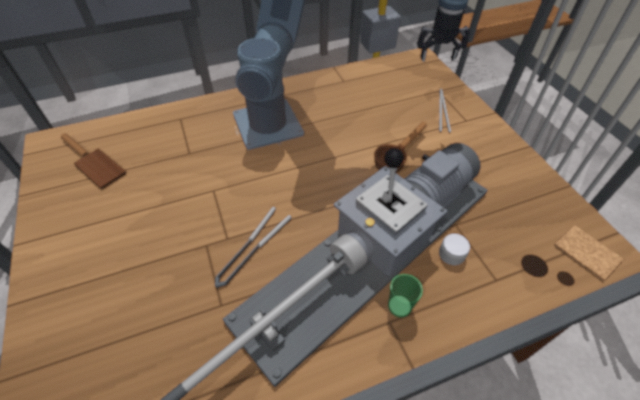

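View pics/top0.png

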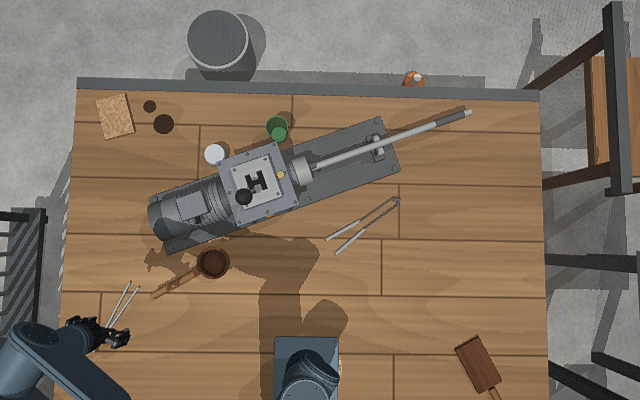

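The top view shows the gearbox plate at about (257,182), the knob at (243,196), and the pipe running up and to the right, so the machine's yaw is positive. The scene view shows the knob at (395,158), and it confirms the lever is in second. Next I'll measure these from the depth image.

Run:
```python
from h import *
from scipy.optimize import least_squares
Ks=[]
for n in('top','scene'):
    d=np.load(n+'0.npy'); w=world(n,d); g=cv2.imread(f'pics/{n}0.png')
    c0=np.array([.72,.11])
    near=(d>0)&(np.linalg.norm(w[...,:2]-c0,axis=-1)<.25)
    m=near&(abs(w[...,2]-.175)<.006)
    n_,lab,st,ce=cv2.connectedComponentsWithStats(m.astype(np.uint8))
    i=1+np.argmax(st[1:,4]); P=w[lab==i]
    r=cv2.minAreaRect(P[:,:2].astype(np.float32)); print(n,'plate',r,len(P),np.median(P[:,2]))
    k=near&(w[...,2]>.235); Q=w[k]
    print('knob pts',len(Q),Q.mean(0),Q.max(0)); 
    f=least_squares(lambda c:np.linalg.norm(Q-c,axis=1)-.023,Q.mean(0)-[0,0,.02],loss='soft_l1',f_scale=.002)
    print('sphere',f.x,np.std(f.fun))
    # bed edge orientation
    for z,t in((.152,'gearbox'),):
        b=near&(abs(w[...,2]-z)<.005); print(t,cv2.minAreaRect(w[b][:,:2].astype(np.float32)))
    b=(d>0)&(w[...,2]>.012)&(w[...,2]<.2)&(w[...,0]>.45)
    n_,lab,st,ce=cv2.connectedComponentsWithStats(b.astype(np.uint8)); i=1+np.argmax(st[1:,4])
    X=w[lab==i][:,:2]; print('whole',cv2.minAreaRect(X.astype(np.float32)))
```

```text
top plate ((0.5845528244972229, 0.1578746736049652), (0.13154886662960052, 0.11606502532958984), 21.082761764526367) 1300 0.1742983624392611
knob pts 239 [0.52908584 0.17482709 0.28043626] [0.55212423 0.19849614 0.290737  ]
sphere [0.53049772 0.17727345 0.26557739] 0.0016298459802058531
gearbox ((0.5773487687110901, 0.17543484270572662), (0.20597076416015625, 0.23385606706142426), 21.0780029296875)
whole ((0.6935956478118896, 0.003964900970458984), (0.2986898124217987, 1.0839935541152954), 21.684814453125)
scene plate ((0.5823125839233398, 0.1581903100013733), (0.13159093260765076, 0.119180828332901), 21.190427780151367) 1806 0.17556554927210488
knob pts 345 [0.53745469 0.17125227 0.2743896 ] [0.55175505 0.19784094 0.29098431]
sphere [0.52885634 0.17724912 0.26628446] 0.002280055468277349
gearbox ((0.5768870115280151, 0.1725422441959381), (0.2070082128047943, 0.23069815337657928), 20.902986526489258)
whole ((0.676889181137085, 0.04183906316757202), (0.2990404963493347, 1.0046937465667725), 21.608489990234375)
```

```bash
cat >> h.py <<'E'
from scipy.spatial.transform import Rotation as R
from scipy.optimize import least_squares
G=np.array([.5835,.158]); TH=np.deg2rad(21.1)
M=np.array([[np.cos(TH),-np.sin(TH)],[np.sin(TH),np.cos(TH)]])
def tool():
    s=state(); q=s['tool_rot']; return np.array(s['eef_pos']),R.from_quat(np.r_[q[1:],q[0]]).as_matrix(),s
def mach(p): return np.r_[M.T@(np.array(p)[:2]-G),p[2]]
def plan(mx,my,z):   # machine-frame target -> tool units
    p,A,s=tool(); t=np.r_[G+M@[mx,my],z]
    az=np.rad2deg(np.arctan2(A[1,2],A[0,2])-TH)
    print('t',round(s['clock'],2),'TCP mach mm',np.round(mach(p)*1e3,1),'to go units',np.round(A.T@(t-p)/.06,2),'tool z az rel machine deg',round(az,1),'j6',round(s['joint_pos'][5],2),'F',np.round(s['force'],1),'w',round(s['gripper_width'],3))
    print('machine x,y,z in tool axes:\n',np.round(A.T@np.c_[np.r_[M[:,0],0],np.r_[M[:,1],0],[0,0,1]],2).T)
def knob(n='top',save=None):
    p,d=grab_frame(n); w=world(n,d)
    if save: cv2.imwrite(save,p[...,::-1])
    return p,d,w
E
python3 -c "
from h import *
plan(-.108,.037,.36); print(mach(np.array([.5297,.1773,.266])))"
```

```text
t 0.1 TCP mach mm [-247.3  483.   230.6] to go units [-2.15 -6.56 -4.19] tool z az rel machine deg 49.9 j6 -0.2 F [-0.1 -0.3 -0.1] w 0.085
machine x,y,z in tool axes:
 [[-0.   -0.76  0.64]
 [-0.    0.64  0.76]
 [-1.    0.   -0.  ]]
[-0.04324496  0.03737383  0.266     ]
```

```bash
python3 -m handwheel '[1,-0.7,0,0,1, 1,-0.7,0,0,1, 1,-0.7,0,0,1, 1,-0.1,0,0,1, 1,0,0,0,1, 1,0,0,0,1, 1,0,0,0,1, 1,0,0,0,1, 1,0,0,0,1, 1,0,0,0,1]' 20; python3 -c "
from h import *
plan(-.108,.037,.36)"
```

```text
clock: 1.35
eef_pos: [0.1779, 0.5179, 0.3615]
tool_rot: [0.694, -0.122, 0.7, 0.115]
force: [-0.5, -0.4, -0.6]
gripper_width: 0.0
t 1.35 TCP mach mm [-248.8  481.8  361.5] to go units [ 0.06 -7.34  2.57] tool z az rel machine deg -1.8 j6 0.7 F [-0.5 -0.4 -0.6] w 0.0
machine x,y,z in tool axes:
 [[-0.01  0.03  1.  ]
 [-0.01  1.   -0.03]
 [-1.   -0.01 -0.01]]
```

```bash
python3 -m handwheel '[1,0,-0.8,0.2,-0.4, 1,0,-0.8,0.3,0, 1,0,-0.8,0.3,0, 1,0,-0.8,0.3,0, 1,0,-0.8,0.3,0, 1,0,-0.8,0.3,0, 1,0,-0.8,0.3,0, 1,0,-0.8,0.3,0, 1,0,-0.8,0.3,0, 1,0,0,0,0]'; python3 -c "
from h import *
plan(-.108,.037,.25)"
```

```text
clock: 2.6
eef_pos: [0.4866, 0.1606, 0.3578]
tool_rot: [0.689, -0.136, 0.701, 0.128]
force: [-0.3, 0.8, -0.0]
gripper_width: 0.0001
t 2.6 TCP mach mm [-89.5  37.4 357.8] to go units [ 1.8   0.01 -0.27] tool z az rel machine deg 0.4 j6 -0.27 F [-0.3  0.8 -0. ] w 0.0
machine x,y,z in tool axes:
 [[-0.02 -0.01  1.  ]
 [-0.01  1.    0.01]
 [-1.   -0.01 -0.02]]
```

```bash
python3 -m handwheel '[1,0,0,-0.3,0, 1,0.6,0,0,0, 1,0.6,0,0,0, 1,0.6,0,0,0, 1,0,0,0,0]'
python3 - <<'E'
from h import *
plan(-.09,.037,.25)
p,d,w=knob('top','pics/a.png'); p2,d,w=knob('scene','pics/b.png')
a=p[120:260,170:340]; b=p2[90:260,300:500]
im=np.hstack([cv2.resize(a,(380,313),interpolation=2),cv2.resize(b,(368,313),interpolation=2)])
cv2.imwrite('pics/ab.png',im[...,::-1])
E
```

```text
clock: 3.22
eef_pos: [0.4647, 0.1548, 0.2468]
tool_rot: [0.688, -0.136, 0.701, 0.129]
force: [0.8, -1.6, 0.1]
gripper_width: -0.0001
t 3.23 TCP mach mm [-112.    39.8  246.8] to go units [-0.06 -0.05  0.36] tool z az rel machine deg 0.5 j6 -0.27 F [ 0.8 -1.6  0.1] w -0.0
machine x,y,z in tool axes:
 [[-0.02 -0.01  1.  ]
 [-0.01  1.    0.01]
 [-1.   -0.01 -0.02]]
```

View pics/ab.png

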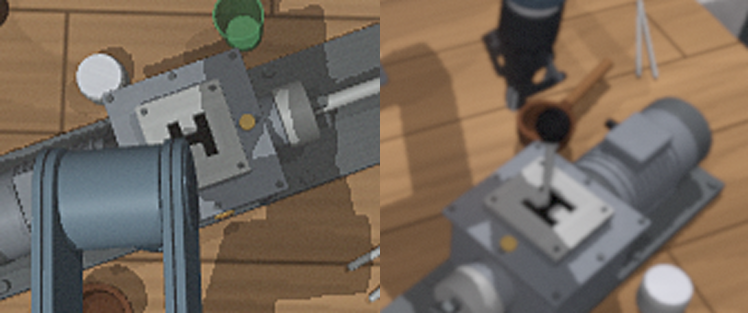

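The top view is blocked by the arm. The scene view shows the knob clear at (553,127) in the composite, with the fingers behind it. I'll track the knob with the scene camera.

```bash
cat >> h.py <<'E'
def lever(sh,cr,n='scene'):
    p,d,w=knob(n); 
    def C(v): 
        t=np.array([np.tan(v[0]),-np.tan(v[1]),1.]); t/=np.linalg.norm(t); c=t*.18
        return np.r_[G+M@c[:2],.095+c[2]]+np.array([-.0005,0,0])
    v=np.array([sh,cr])
    for r in(.035,.030,.027,.027):
        c=C(v); D=w-c
        Q=w[(d>0)&(np.linalg.norm(D,axis=-1)<r)&(w[...,2]>c[2]-.012)]
        if len(Q)<15: print('few',len(Q)); break
        f=least_squares(lambda v:np.linalg.norm(Q-C(v),axis=1)-.023,v,loss='soft_l1',f_scale=.0015); v=f.x
    print('shift,cross',np.round(v,3),'n',len(Q),'med|res| mm',np.round(np.median(abs(f.fun))*1e3,1),'knob mach mm',np.round(mach(C(v))*1e3,1))
E
python3 -c "
from h import *
lever(-.24,-.21)"
python3 -m handwheel '[1,0,0,0.3,0, 1,0,0,0.3,0, 1,0,0,0.2,0, 1,0,0,0.2,0, 1,0,0,0,0]'; python3 -c "
from h import *
plan(-.0375,.0395,.25); lever(-.2,-.22)"
```

```text
shift,cross [-0.248 -0.215] n 306 med|res| mm 1.1 knob mach mm [-43.8  37.5 265.7]
clock: 4.0
eef_pos: [0.5262, 0.1783, 0.2589]
tool_rot: [0.694, -0.137, 0.695, 0.128]
force: [-1.2, -1.0, -1.3]
gripper_width: -0.0003
t 4.0 TCP mach mm [-46.1  39.5 258.9] to go units [0.15 0.   0.14] tool z az rel machine deg 0.5 j6 -0.24 F [-1.2 -1.  -1.3] w -0.0
machine x,y,z in tool axes:
 [[-0.   -0.01  1.  ]
 [-0.01  1.    0.01]
 [-1.   -0.01 -0.  ]]
shift,cross [-0.067 -0.215] n 331 med|res| mm 1.0 knob mach mm [-12.3  38.5 270.5]
```

```bash
python3 -m handwheel '[1,0.1,0,0.07,0, 1,0,0,0,0, 1,0,0,0.05,0, 1,0,0,0,0]'; python3 -c "
from h import *
plan(-.034,.0395,.25); lever(-.02,-.22)"
```

```text
clock: 4.55
eef_pos: [0.5318, 0.1804, 0.2524]
tool_rot: [0.693, -0.137, 0.696, 0.128]
force: [-2.9, -0.7, 0.3]
gripper_width: 0.0001
t 4.55 TCP mach mm [-40.1  39.5 252.4] to go units [ 0.04 -0.    0.1 ] tool z az rel machine deg 0.5 j6 -0.24 F [-2.9 -0.7  0.3] w 0.0
machine x,y,z in tool axes:
 [[-0.01 -0.01  1.  ]
 [-0.01  1.    0.01]
 [-1.   -0.01 -0.01]]
shift,cross [-0.033 -0.215] n 325 med|res| mm 1.1 knob mach mm [ -6.2  38.5 270.8]
```

```bash
python3 -m handwheel '[1,0,0,0.06,0, 1,0,0,0.04,0, 1,0,0,0,0]'; python3 -c "
from h import *
plan(-.034,.0395,.25); lever(-.01,-.22)"
```

```text
clock: 4.97
eef_pos: [0.5378, 0.1829, 0.253]
tool_rot: [0.693, -0.137, 0.696, 0.128]
force: [-3.6, -1.3, 0.9]
gripper_width: -0.0001
t 4.97 TCP mach mm [-33.6  39.7 253. ] to go units [ 0.05 -0.   -0.01] tool z az rel machine deg 0.5 j6 -0.24 F [-3.6 -1.3  0.9] w -0.0
machine x,y,z in tool axes:
 [[-0.01 -0.01  1.  ]
 [-0.01  1.    0.01]
 [-1.   -0.01 -0.01]]
shift,cross [ 0.004 -0.215] n 330 med|res| mm 1.0 knob mach mm [2.000e-01 3.860e+01 2.709e+02]
```

```bash
python3 -m handwheel '[1,0,0,-0.4,0, 1,0,0,-0.4,0, 1,0,0.6,0,0, 1,0,0.6,0,0, 1,0,0,0.4,0, 1,0,0,0.4,0, 1,0,0,0.3,0, 1,0,0,0.2,0, 1,0,0,0,0]'; python3 -c "
from h import *
plan(0,.085,.25); lever(0,-.22)"
```

```text
clock: 6.15
eef_pos: [0.5454, 0.2655, 0.252]
tool_rot: [0.699, -0.136, 0.691, 0.129]
force: [-0.7, -0.1, 1.2]
gripper_width: -0.0001
t 6.15 TCP mach mm [  3.2 114.  252. ] to go units [ 0.04 -0.48 -0.06] tool z az rel machine deg 0.5 j6 -0.1 F [-0.7 -0.1  1.2] w -0.0
machine x,y,z in tool axes:
 [[ 0.01 -0.01  1.  ]
 [-0.01  1.    0.01]
 [-1.   -0.01  0.01]]
shift,cross [ 0.004 -0.216] n 331 med|res| mm 1.0 knob mach mm [2.000e-01 3.870e+01 2.708e+02]
```

```bash
python3 -m handwheel '[1,0,-0.4,-0.05,0, 1,0,-0.3,0,0, 1,0,-0.2,0,0, 1,0,-0.2,0,0, 1,0,0,0,0]'; python3 -c "
from h import *
plan(0,.0,.25); lever(0,-.1)"
```

```text
clock: 6.82
eef_pos: [0.5658, 0.2017, 0.254]
tool_rot: [0.699, -0.135, 0.69, 0.13]
force: [-0.1, 1.3, -0.3]
gripper_width: -0.0001
t 6.83 TCP mach mm [ -0.8  47.2 254. ] to go units [ 0.07 -0.79  0.  ] tool z az rel machine deg 0.5 j6 -0.22 F [-0.1  1.3 -0.3] w -0.0
machine x,y,z in tool axes:
 [[ 0.01 -0.01  1.  ]
 [-0.01  1.    0.01]
 [-1.   -0.01  0.01]]
shift,cross [ 0.004 -0.077] n 337 med|res| mm 0.9 knob mach mm [2.000e-01 1.410e+01 2.745e+02]
```

```bash
python3 -m handwheel '[1,0.05,-0.2,0,0, 1,0,-0.2,0,0, 1,0,-0.2,0,0, 1,0,-0.1,0,0, 1,0,0,0,0]'; python3 -c "
from h import *
plan(0,-.006,.25); lever(0,.18)"
```

```text
clock: 7.5
eef_pos: [0.582, 0.1606, 0.2507]
tool_rot: [0.699, -0.135, 0.69, 0.131]
force: [-0.5, 2.4, 0.8]
gripper_width: 0.0001
t 7.5 TCP mach mm [ -0.5   3.  250.7] to go units [ 0.01 -0.15  0.01] tool z az rel machine deg 0.6 j6 -0.29 F [-0.5  2.4  0.8] w 0.0
machine x,y,z in tool axes:
 [[ 0.01 -0.01  1.  ]
 [-0.01  1.    0.01]
 [-1.   -0.01  0.01]]
shift,cross [0.005 0.16 ] n 355 med|res| mm 1.0 knob mach mm [  0.4 -28.6 272.7]
```

```bash
python3 -m handwheel '[1,0,-0.1,0,0, 1,0,-0.06,0,0, 1,0,0,0,0]'; python3 -c "
from h import *
plan(0,-.006,.25); lever(0,.22)"
```

```text
clock: 7.92
eef_pos: [0.5852, 0.1518, 0.2502]
tool_rot: [0.698, -0.135, 0.691, 0.131]
force: [-0.4, 0.1, 0.8]
gripper_width: -0.0004
t 7.92 TCP mach mm [ -0.7  -6.4 250.2] to go units [0.   0.01 0.01] tool z az rel machine deg 0.6 j6 -0.31 F [-0.4  0.1  0.8] w -0.0
machine x,y,z in tool axes:
 [[ 0.01 -0.01  1.  ]
 [-0.01  1.    0.01]
 [-1.   -0.01  0.01]]
shift,cross [0.004 0.213] n 364 med|res| mm 0.9 knob mach mm [  0.3 -37.8 270.9]
```

```bash
python3 -m handwheel '[1,0,0.4,0,0, 1,0,0.3,0,0, 1,0,0,-0.7,0, 1,0,0,-0.7,0, 1,0,-0.7,0,0, 1,0,-0.6,0,0, 1,0,0,0.2,0, 1,0,0,0,0]'; python3 -c "
from h import *
plan(-.04,-.040,.248); lever(0,.22)"
```

```text
clock: 8.98
eef_pos: [0.5294, 0.0923, 0.2503]
tool_rot: [0.698, -0.138, 0.69, 0.131]
force: [0.1, -0.3, 0.5]
gripper_width: -0.0002
t 8.97 TCP mach mm [-74.1 -41.9 250.3] to go units [0.04 0.02 0.57] tool z az rel machine deg 0.8 j6 -0.41 F [ 0.1 -0.3  0.5] w -0.0
machine x,y,z in tool axes:
 [[ 0.01 -0.01  1.  ]
 [-0.01  1.    0.01]
 [-1.   -0.01  0.01]]
shift,cross [0.004 0.215] n 350 med|res| mm 0.9 knob mach mm [ 2.000e-01 -3.820e+01  2.709e+02]
```

```bash
python3 -m handwheel '[1,0.03,0.03,0.4,0, 1,0,0,0.3,0, 1,0,0,0.2,0, 1,0,0,0.2,0, 1,0,0,0.1,0, 1,0,0,0,0]'; python3 -c "
from h import *
plan(.018,-.040,.248); lever(.17,.22)"
```

```text
clock: 9.78
eef_pos: [0.5938, 0.1244, 0.2486]
tool_rot: [0.696, -0.141, 0.692, 0.132]
force: [-1.4, -1.7, 0.5]
gripper_width: -0.0002
t 9.78 TCP mach mm [ -2.5 -35.1 248.6] to go units [ 0.01 -0.09  0.34] tool z az rel machine deg 1.1 j6 -0.36 F [-1.4 -1.7  0.5] w -0.0
machine x,y,z in tool axes:
 [[ 0.   -0.02  1.  ]
 [-0.01  1.    0.02]
 [-1.   -0.01  0.  ]]
shift,cross [0.181 0.215] n 354 med|res| mm 0.8 knob mach mm [ 31.3 -37.6 268.1]
```

```bash
python3 -m handwheel '[1,0,-0.04,0.15,0, 1,0,0,0.1,0, 1,0,0,0.07,0, 1,0,0,0,0]'; python3 -c "
from h import *
plan(.018,-.040,.248); lever(.29,.22)"
```

```text
clock: 10.32
eef_pos: [0.6111, 0.1302, 0.2472]
tool_rot: [0.694, -0.14, 0.694, 0.133]
force: [-4.6, -2.0, -0.5]
gripper_width: 0.0
t 10.32 TCP mach mm [ 15.7 -35.9 247.2] to go units [-0.01 -0.07  0.04] tool z az rel machine deg 1.1 j6 -0.35 F [-4.6 -2.  -0.5] w 0.0
machine x,y,z in tool axes:
 [[-0.   -0.02  1.  ]
 [-0.01  1.    0.02]
 [-1.   -0.01 -0.  ]]
shift,cross [0.286 0.215] n 361 med|res| mm 0.9 knob mach mm [ 49.2 -36.7 264. ]
```

Almost home. I'll keep pushing until the force rises against the slot end.

```bash
python3 -m handwheel '[1,0,0,0.06,0, 1,0,0,0,0]'; python3 -m handwheel '[1,0,0,0.05,0, 1,0,0,0.02,0]';  python3 -c "
from h import *
plan(.018,-.040,.248); lever(.29,.22)"
```

```text
clock: 10.62
eef_pos: [0.6117, 0.1304, 0.2472]
tool_rot: [0.692, -0.14, 0.696, 0.132]
force: [-4.7, -2.1, 0.3]
gripper_width: 0.0003
clock: 10.88
eef_pos: [0.612, 0.1305, 0.2472]
tool_rot: [0.689, -0.14, 0.699, 0.132]
force: [-7.7, -2.8, 1.6]
gripper_width: 0.0001
t 10.88 TCP mach mm [ 16.7 -35.9 247.2] to go units [-0.01 -0.07  0.02] tool z az rel machine deg 1.1 j6 -0.35 F [-7.7 -2.8  1.6] w 0.0
machine x,y,z in tool axes:
 [[-0.02 -0.02  1.  ]
 [-0.01  1.    0.02]
 [-1.   -0.01 -0.02]]
shift,cross [0.294 0.215] n 357 med|res| mm 0.7 knob mach mm [ 50.5 -36.7 263.6]
```

```bash
python3 -m handwheel '[1,0,0,0.15,0, 1,0,0,0.15,0]'; python3 -m handwheel '[1,0,0,0.2,0, 1,0,0,0.2,0]';  python3 -c "
from h import *
plan(.018,-.040,.248); lever(.29,.22)"
```

```text
clock: 11.18
eef_pos: [0.6146, 0.1315, 0.247]
tool_rot: [0.677, -0.142, 0.71, 0.129]
force: [-34.9, -15.1, 14.6]
gripper_width: -0.0005
clock: 11.42
eef_pos: [0.6148, 0.1316, 0.2476]
tool_rot: [0.659, -0.143, 0.728, 0.124]
force: [-44.2, -18.5, 19.0]
gripper_width: -0.0002
t 11.43 TCP mach mm [ 19.7 -35.9 247.6] to go units [-0.   -0.07 -0.03] tool z az rel machine deg 0.7 j6 -0.32 F [-44.2 -18.5  19. ] w -0.0
machine x,y,z in tool axes:
 [[-0.1  -0.01  0.99]
 [-0.01  1.    0.01]
 [-0.99 -0.01 -0.1 ]]
shift,cross [0.315 0.216] n 336 med|res| mm 0.8 knob mach mm [ 54.1 -36.5 262.6]
```

The lever is hard against the slot end at about 48 N. Next I'll back off and raise the hand clear.

```bash
python3 -m handwheel '[1,0,0,-0.4,0, 1,0,0,-0.6,0, 1,0,0,-0.6,0, 1,-0.8,0,0,0, 1,-0.8,0,-0.5,0, 1,-0.5,0,-0.8,0, 1,0,0.8,-0.8,0, 1,0,0.8,-0.3,0, 1,0,0.8,0,0, 1,0,0,0,0]'
python3 - <<'E'
from h import *
plan(.018,-.040,.248); lever(.29,.22)
p,d,w=knob('top','pics/c.png'); p2,d,w=knob('scene','pics/d.png')
im=np.hstack([cv2.resize(p[80:300,140:410],(400,326),interpolation=2),cv2.resize(p2[70:330,200:500],(376,326),interpolation=2)])
cv2.imwrite('pics/cd.png',im[...,::-1])
E
```

```text
clock: 12.72
eef_pos: [0.3519, 0.1817, 0.4037]
tool_rot: [0.669, -0.142, 0.719, 0.125]
force: [0.6, 0.7, -0.3]
gripper_width: -0.0003
t 12.72 TCP mach mm [-207.5  105.5  403.7] to go units [ 2.34 -2.44  3.92] tool z az rel machine deg 0.6 j6 -0.17 F [ 0.6  0.7 -0.3] w -0.0
machine x,y,z in tool axes:
 [[-0.07 -0.01  1.  ]
 [-0.01  1.    0.01]
 [-1.   -0.01 -0.07]]
shift,cross [0.315 0.215] n 367 med|res| mm 0.8 knob mach mm [ 54.1 -36.4 262.6]
```

View pics/cd.png

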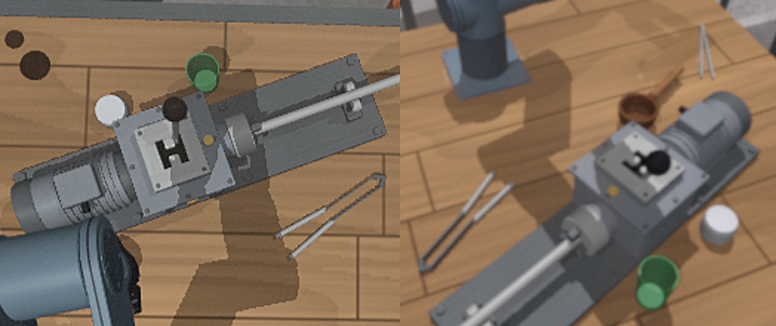

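The lever now stands in the far right slot, with the knob at (175,108) in the composite's top view. The hand is clear, and the mould, tumbler, jacks and tin look untouched.

```bash
python3 -c "
from bench import *
print(job_done())"
```

```text
the job is handed in; nothing more can be done
None
```

The pipe turner is in third gear. I pushed the lever with the shut fingertips only: forward from second to neutral, across to the right, then forward until it stopped at the end of the third slot. The hand then backed away clear of the machine.

- **Lever position:** the last camera fit reads shift 0.315 rad and cross 0.215 rad, and neither changed noticeably after the hand left. Third should read about 0.30 and 0.19 to 0.27. The extra 0.015 on shift is within my roughly 2–3 mm camera error.
- **Neutral:** shift read about 0.004 throughout the crossing, well inside the 0.03 limit.
- **Force:** the final push against the slot end reached about 50 N at the wrist in total (limit 120 N) and tilted the tool a few degrees. It was the fingertips that pressed, not the gripper body.
- **Surroundings:** the mould, tumbler, jacks and tin look undisturbed in the last pictures; I did not measure their positions.
- **Time:** about 13 s on the robot clock, of the 56 s allowed.

The top camera was blocked by the arm during the pushes, so tracking relied on the scene camera. The final top view also shows the lever in the far right slot. No check failed.

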